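# Set up the funnel stand over the bottle

## Task

The ring arm of the funnel stand was left between two holes: pull it up by its black knob until the sprung button pops out fully through the next hole, and stop pulling as soon as it locks so that the button is not strained. Then take the blue funnel from the white rack and set it down gently in the ring, stem in the bottle, upright and let go. Leave the bottle where it stands and everything else undisturbed.

Things in the scene. Friction and masses are not known exactly. Their poses are not given: they have to be found in the camera images.
- stand: fixed funnel stand: white foot 150 (x) by 230 (y) by 12 mm, origin at the centre of the foot's underside on the bench, z up, +y from the column towards the ring. The column is at y = -65 mm, the ring at y = +55 mm
- column (a point): on the column's axis, on the foot's top, 12 mm above the bench. Column: fixed aluminium tube, 32 mm square, up to about 146 mm above the bench, 12 mm holes in its +x face, nominally 30, 80 and 130 mm above the bench. It is screwed into the foot more or less far: all holes may lie up to 10 mm higher or lower. The next hole up is the middle one
- mast: steel inner tube with ring arm and knob; slides up and down in the column, cannot turn. Origin on the column's axis, axes as the stand's; origin height 0 with the button at the lowest hole's nominal height, 50 mm at the middle one's. Starts 21 to 29 mm up, held by friction. Sliding it up at 15 mm/s takes 7 to 9 N, weight included; when locked it has about 2 mm of play in all
- knob (a point): middle of the black knob on top of the mast: upright cylinder, 30 mm in diameter, 34 mm tall (this point is 18 mm above its underside), clear all round; the ring arm's top lies 29 mm below this point. Grip it here from above
- ring (a point): centre of the ring's upper face, 120 mm in y from the mast's axis; ring of 44 mm inner and 60 mm outer diameter, 8 mm thick, its upper face 162 mm above the mast's origin (about 202 to 222 mm above the bench when locked in the middle hole)
- button: round-nosed brass button, 10 mm in diameter, on the mast's +x side, pushed out by a spring of 3 to 5 N; origin at its tip, 30 mm above the mast's origin. In x of the mast the tip lies at 21.5 mm when fully out through a hole, at 13 mm while pressed in behind the wall. As it pops the pull needed drops; then it locks the mast both ways and more pull loads it: never above 15 N
- blue_funnel: loose blue plastic funnel with steel stem, about 110 g, 116 mm tall, origin at its stem's tip, z up: stem 12 mm in diameter to z = 45 mm, cone from 12 to 56 mm in diameter to z = 80 mm, straight cup 56 mm in diameter to z = 116 mm. It hangs by its cone in either hole of the rack, tip 30 mm above the bench; lift it straight up. Grip the cup across at about z = 100 mm
- blue_funnel_seat (a point): point on the blue funnel's axis 70.5 mm above its stem tip, where its cone is 44 mm in diameter: when seated it coincides with ring
- grey_funnel: loose grey funnel of the same shape in the rack's other hole; leave it there
- rack: fixed white funnel rack, 200 (x) by 90 (y) mm, top 100 mm above the bench, holes 43 mm in diameter at x = -55 and +55 mm; origin at the centre of its underside
- bottle: loose glass bottle standing on the stand's foot under the ring, 70 mm in diameter, 155 mm tall, open mouth 35 mm inside, rim 167 mm above the bench; origin at the centre of its underside, z up
- dishes_tall: loose stack of six culture dishes, 93 mm in diameter, 93 mm tall, origin at the centre of its underside; leave alone
- dishes_low: loose stack of three culture dishes, 93 mm in diameter, 46 mm tall; leave alone
- dish_single: single loose culture dish, 93 mm in diameter, 15 mm tall; leave alone
- red_cap_jar: loose white jar with red cap, 60 mm in diameter, 112 mm tall; leave alone
- green_cap_jar: loose white jar with green cap, 54 mm in diameter, 102 mm tall; leave alone
Mind the look-alikes: they are no part of the job. Of the things like the blue_funnel, leave any that is yellow; of the rest the larger one is meant.

How it is judged (in metres and radians):
On the way, in this order (a step that is already met when the one before it is completed fails the run):
1. the mast is raised and its button stands out fully through the middle hole (x of button in the frame of mast above 0.0195 m and z of mast in the frame of stand between 0.037 and 0.063 m), for 0.3 s.
2. the blue funnel sits in the ring (distance between blue_funnel_seat and ring below 0.006 m and angle between blue_funnel's own z axis and vertical below 0.15 rad), for 0.2 s.
At the end, for the whole second after the job is handed in: The button stands out through the middle hole (tip more than 19.5 mm from the mast's axis) with the mast 37 to 63 mm up, the blue funnel rests in the ring within 6 mm of fully home and within 0.15 rad of upright, let go and at rest, and the bottle stands within 15 mm of where it was (all of step 1 and all of step 2 and linear speed of blue_funnel below 0.03 m/s and linear speed of mast below 0.01 m/s and distance of bottle from where it was at the start of the episode below 0.015 m and angle between bottle's own z axis and vertical below 0.1 rad); the robot touches nothing.
It fails at once if the button is loaded with more than 15 N (contact force between button and anything else above 15 N).
It fails at once if the blue funnel is rammed or dropped into the ring arm (more than 15 N) (contact force between blue_funnel and mast above 15 N).
It fails at once if the bottle is shoved or tipped (distance of bottle from where it was at the start of the episode above 0.025 m or angle between bottle's own z axis and vertical above 0.2 rad).
It fails at once if the grey funnel or another bystander is disturbed (distance of any of grey_funnel, dishes_tall, dishes_low, dish_single, red_cap_jar, green_cap_jar from where it was at the start of the episode above 0.02 m).
It also fails if it takes over 58 s, if anything falls off the work surface, if the arm or the gripper's body presses on something with over 40 N, if the wrist force passes 120 N, or if a joint passes its speed limit or range.

## Robot

A 6-joint arm with a two-finger parallel gripper is mounted at the origin on the work surface. World frame = base frame: x ahead of the robot, y to its left, z up, the work surface at z = 0. Lengths are in mm, angles in rad, forces in N, time in s.
With the tool pointing down it reaches from about 275 to 750 mm from the base axis. Payload 10.2 kg.
Tool frame: the origin (TCP) lies at the very end of the fingers, on their centre line; the grasp point (between the pads) lies 19 mm behind it; z points along the fingers, y is the line along which they close (so a half turn about z gives the same grasp; the last joint's range is limited). The gripper opens to 85 mm and grips with 20 to 120 N. Pads are 22 mm wide; open, the fingers measure 114 mm over their backs; the gripper's body (76 mm by 85 mm) begins 54 mm behind the grasp point. The pads swing forward as they close: fully open they stand 13 mm farther back than shut.
Start: joints at [1.046, 0.313, 1.498, -0, 1.331, -0.223], TCP at [156.063, 501.274, 231.294] pointing down, gripper open.
Joint ranges: [-2.94, 2.94], [-0.97, 2.17], [0.19, 2.56], [-1.23, 4.37], [0.02, 3.11], [-2.88, 2.88]. Speed limits (rad/s): [2.39, 2.39, 3.01, 3.14, 3.14, 3.14].

## Interface

Orientations are given as a unit quaternion [w, x, y, z].
In Python, from rig import * gives the robot as it stands. The module is installed in compiled form; this text tells all that it offers.
- The arm moves only by the shell command python3 -m crank 'ROWS' [FORCE]. ROWS is JSON, a list that holds one entry, the list of rows, each a list of 7 numbers: the shift along the tool's x, y, z in units of 25 mm (1.0 is 25 mm), then the turn, a rotation vector about the tool's x, y, z in units of 8 degrees (1.0 is 8 degrees), then the finger opening in mm, from 0 to 85.4. A call has exactly 8 rows; each row shifts and turns the commanded pose from where the row before left it, along the tool's axes as they then stand; what a row does not reach is not made up. A row lasts 1/10 s, in which the tool goes at most 50 mm and 8.59 degrees, less where a joint would pass 70% of its speed; a pose out of reach is approached as far as the arm can. A call is refused whole if a number of a shift passes 1 or a number of a turn 1, either way. A call with a gripper value outside its range is refused whole. The fingers move at their own pace and stop on an object; FORCE is the grip in N (left out, the last holds). Time passes only in rows, so rows that do not move let the fingers close, or fill a call up. It gives the time, the measured TCP pose, the force, the opening and the grip force at its end, in the units of the state.
- sense(): the state, without advancing time (a new reading comes with each control period).
- capture(name): name is "scene" or "top"; returns the picture (480x640x3 uint8, blue, green, red); there is no depth.
- camera_model(name): a dict with "fx", "fy", "cx", "cy" (pixels), "world_from_camera" (4x4, takes a point from camera to world coordinates). Camera axes: x right, y up, looking along -z (the intrinsics and any distortion apply to the point x, -y, -z); pixel columns grow to the right and rows downward; lengths in mm; the calibration is good to about 2 mm. A picture is of the moment at which its call begins. camera_model takes no time and is no camera call.
- finish_job(): hands the job in; it is judged then, once.
The state is a dict: "time_s": time; "joints": joint angles; "dq": joint speeds; "tau": joint torques, N m; "eef_pos": TCP position; "ee_rot": TCP orientation; "force": force on the tool from outside, world axes, zero at the start; "wrist_torque": the same for the moment, N m; "grip_width": opening from 0.0 (shut) to 1.0 (fully open); "grip_force": force on a finger pad.
Only numpy, scipy, OpenCV 4.12 (cv2) and the standard library are available. Lean on these libraries where they do the work, as an engineer would, in place of code of your own. Each camera call takes 0.05 s, during which the arm holds its last target. There are 200 camera calls.

## Working session

There is one attempt and no reset: what is moved stays moved. The work goes in short steps, Python scripts to look and compute and a shell command to move; the robot and the scene stay as the last step left them, time stands still between calls to the robot, and variables do not carry over. Pictures are saved under pics/ and viewed, at most 11 in all, crops included, and the job is handed in when it is done.

```bash
mkdir -p pics; python3 - <<'E'
from rig import *
import cv2
for n in("scene","top"):
    im=capture(n); cv2.imwrite(f"pics/{n}0.png",im); m=camera_model(n); print(n,m)
s=sense();print(s)
E
```

```text
scene {'fx': 572.6887656393978, 'fy': 572.6887656393978, 'cx': 316.0275669331538, 'cy': 238.70375644786614, 'world_from_camera': array([[ 1.60244969e-01, -8.49302731e-01,  5.02997437e-01,
         1.19968255e+03],
       [ 9.86965941e-01,  1.30209240e-01, -9.45715839e-02,
        -1.10756823e+02],
       [ 1.48249906e-02,  5.11595960e-01,  8.59098245e-01,
         1.18589505e+03],
       [ 0.00000000e+00,  0.00000000e+00,  0.00000000e+00,
         1.00000000e+00]])}
top {'fx': 496.3024969281302, 'fy': 496.3024969281302, 'cx': 314.6719728234383, 'cy': 244.3485197243143, 'world_from_camera': array([[ 9.46251776e-02,  9.66440409e-01, -2.38828414e-01,
         2.63010202e+02],
       [-9.95496640e-01,  9.32344504e-02, -1.71399454e-02,
        -1.72268498e+01],
       [ 5.70230008e-03,  2.39374754e-01,  9.70910506e-01,
         1.44905797e+03],
       [ 0.00000000e+00,  0.00000000e+00,  0.00000000e+00,
         1.00000000e+00]])}
{'time_s': 0.1, 'joints': array([ 1.04557743e+00,  3.13429456e-01,  1.49834317e+00, -1.43899116e-05,
        1.33101846e+00, -2.23364983e-01]), 'dq': array([-0.00088668, -0.00057414, -0.00092238,  0.001741  , -0.00082793,
       -0.00316597]), 'tau': array([ 3.54827025e-03, -4.12893319e+01, -2.60142678e+01, -1.65428537e-04,
        2.99857238e-03,  1.37241659e-05]), 'eef_pos': array([155.95829994, 501.06214902, 230.78094148]), 'ee_rot': array([-2.12577531e-04,  1.50352895e-01,  9.88632211e-01, -5.60286030e-04]), 'force': array([-0.00970313, -0.22253348, -0.4269312 ]), 'wrist_torque': array([-0.00060574, -0.01330178,  0.01939082]), 'grip_force': 0.0, 'grip_width': 1.0019047122920806}
```

View pics/scene0.png

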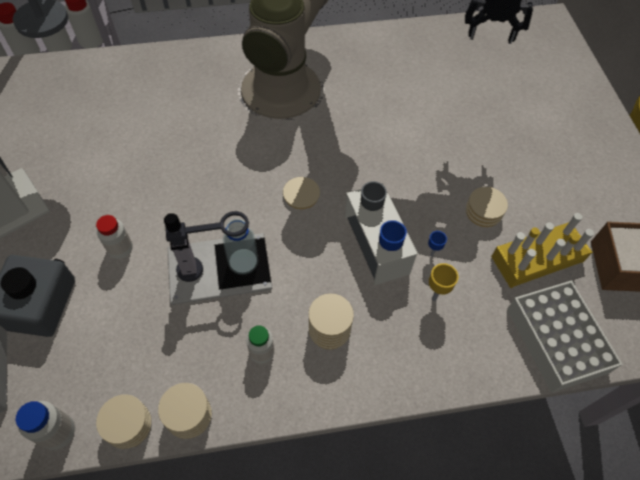

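View pics/top0.png

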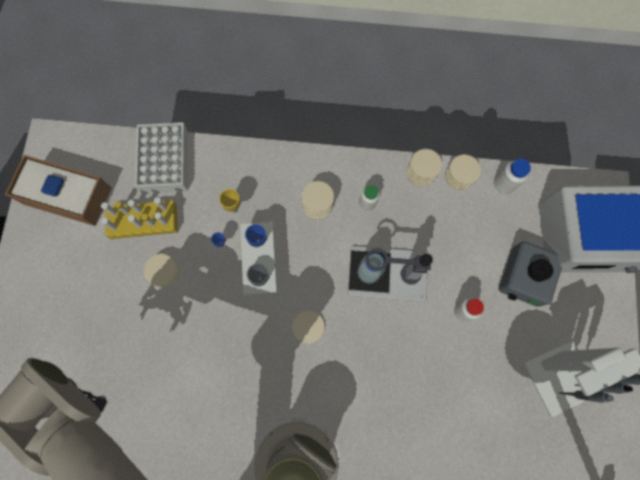

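The scene view shows the knob at (172,220), the ring at (236,223), the blue funnel at (392,235) and the grey one at (373,194). In the top view the knob is at (426,262), the ring at (376,262) and the blue funnel at (256,236). I'll zoom in for exact pixels.

```bash
cat > h.py <<'E'
import numpy as np, cv2
from rig import *
def ray(n,uv):
    m=camera_model(n);T=m["world_from_camera"]
    d=np.array([(uv[0]-m["cx"])/m["fx"],-(uv[1]-m["cy"])/m["fy"],-1.])
    return T[:3,3],T[:3,:3]@d/np.linalg.norm(d)
def plane(n,uv,z):
    o,d=ray(n,uv);return o+d*(z-o[2])/d[2]
def tri(a,b):
    (o,d),(p,e)=ray("scene",a),ray("top",b)
    t=np.linalg.lstsq(np.c_[d,-e],p-o,rcond=None)[0]
    q,r=o+d*t[0],p+e*t[1];return (q+r)/2,np.linalg.norm(q-r)
def proj(n,P):
    m=camera_model(n);T=m["world_from_camera"];c=T[:3,:3].T@(np.array(P)-T[:3,3])
    return np.array([m["cx"]-m["fx"]*c[0]/c[2],m["cy"]+m["fy"]*c[1]/c[2]])
def crop(im,x,y,w,h,s):return cv2.resize(im[y:y+h,x:x+w],None,fx=s,fy=s,interpolation=cv2.INTER_CUBIC)
E
python3 - <<'E'
from h import *
S=cv2.imread("pics/scene0.png");T=cv2.imread("pics/top0.png")
o=np.zeros((600,800,3),np.uint8)
o[:,:400]=0
a=crop(S,150,200,130,100,4);o[:300,:400]=crop(S,155,205,100,75,4)
o[:300,400:]=crop(S,340,175,100,75,4)
o[300:,:400]=crop(T,345,235,100,75,4)
o[300:,400:]=crop(T,215,215,100,75,4)
cv2.imwrite("pics/z0.png",o)
for n,im,(x,y,w,h) in(("scene",S,(370,210,45,50)),("top",T,(240,218,35,35))):
    hsv=cv2.cvtColor(im[y:y+h,x:x+w],cv2.COLOR_BGR2HSV)
    m=cv2.inRange(hsv,(100,100,40),(130,255,255));cs,_=cv2.findContours(m,0,1);c=max(cs,key=cv2.contourArea)+np.array([x,y])
    print(n,cv2.boundingRect(c),cv2.fitEllipse(c))
E
```

```text
scene (380, 221, 27, 30) ((392.0936279296875, 234.98902893066406), (25.405263900756836, 30.18994903564453), 18.55255699157715)
top (246, 224, 20, 22) ((255.59548950195312, 234.7345733642578), (19.059598922729492, 20.824277877807617), 169.1648712158203)
```

View pics/z0.png

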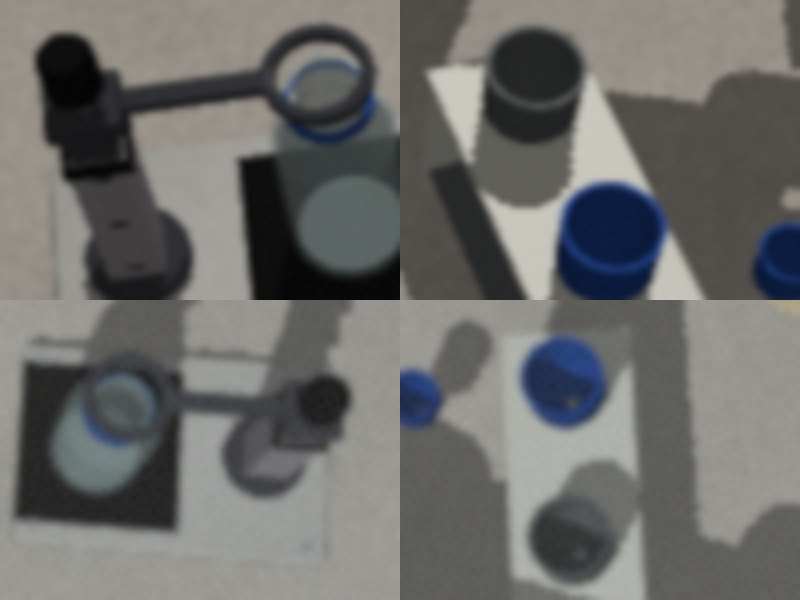

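Zoomed positions:
- **Ring upper face:** about (234,223) in scene, (376.6,259) in top.
- **Knob top:** about (171,218.5) in scene, (426,259) in top.
- **Blue rim centre:** about (392.7,231.6) in scene, (255.4,234.9) in top.
- **Column:** its holes face the scene camera.

```bash
python3 - <<'E'
from h import *
S=cv2.imread("pics/scene0.png");T=cv2.imread("pics/top0.png")
print("rim",tri((392.7,231.6),(255.4,234.9)))
print("ring",tri((234.1,222.6),(376.6,258.9)))
print("knobtop",tri((171.1,218.3),(426,259.1)))
print("bottle rim",tri((155+327/4-.4,205+100/4-.4),(345+122/4-.4,235+103/4-.4)))
print("grey rim",tri((340+134/4-.4,175+71/4-.4),(215+172/4-.4,215+240/4-.4)))
# foot corners from the top view
for c in((24,345),(325,370),(325,558),(15,525)): print("corner",plane("top",(345+c[0]/4-.4,235+(c[1]-300)/4-.4),12)[:2])
# rack top corners
for c in((502,335),(632,328),(645,598)): print("rack",plane("top",(215+(c[0]-400)/4-.4,215+(c[1]-300)/4-.4),100)[:2])
# inside hole of ring & dark knob, top view, contour based
g=cv2.cvtColor(T,cv2.COLOR_BGR2GRAY);k=(g<32).astype(np.uint8)
sub=k[245:280,412:440];n,l,st,ce=cv2.connectedComponentsWithStats(sub);print("knob top blob",st[1:],ce[1:]+[412,245])
g=cv2.cvtColor(S,cv2.COLOR_BGR2GRAY);k=(g<22).astype(np.uint8)
sub=k[205:240,160:185];n,l,st,ce=cv2.connectedComponentsWithStats(sub);print("knob scene blob",st[1:],ce[1:]+[160,205])
E
```

```text
rim (array([595.58400588, 169.32053107, 141.46994823]), np.float64(0.42793450480174466))
ring (array([ 550.37634394, -160.358082  ,  185.57019899]), np.float64(2.296093343952409))
knobtop (array([ 551.43461132, -279.32259566,  231.29821041]), np.float64(3.140573912275126))
bottle rim (array([ 551.87151653, -159.01130778,  160.13179553]), np.float64(1.3150494398599502))
grey rim (array([487.42471311, 149.98002018, 139.86576081]), np.float64(0.0430122832399162))
corner [622.19950602 -98.91403662]
corner [ 624.61975291 -323.30818464]
corner [ 484.34436005 -329.08078543]
corner [ 486.89820497 -102.82929733]
rack [635.47372526 222.19183995]
rack [649.43642741 131.38879581]
rack [459.03998805 100.43642009]
knob top blob [[13 11  1  1  1]
 [10 12  2  2  2]
 [ 9 15  3  2  3]
 [13 14  1  2  2]
 [15 14  1  1  1]
 [18 14  1  1  1]
 [13 17  2  1  2]
 [16 16  1  1  1]
 [11 19  1  1  1]] [[425.         256.        ]
 [422.5        257.5       ]
 [422.         260.66666667]
 [425.         259.5       ]
 [427.         259.        ]
 [430.         259.        ]
 [425.5        262.        ]
 [428.         261.        ]
 [423.         264.        ]]
knob scene blob [[  5  10  16  18 209]] [[172.02870813 223.54545455]]
```

```bash
python3 - <<'E'
from h import *
for z in(231,236): print("knob",plane("top",(426,259.1),z),plane("scene",(171.1,218.3),z))
for z in(186,191): print("ring",plane("top",(376.6,258.9),z),plane("scene",(234.1,222.6),z))
print("rim",plane("top",(255.4,234.9),146),plane("scene",(392.7,231.6),146))
print("small blue",tri((437,241),(218,240)),"tall",plane("top",(318,196),93),"jar",plane("top",(371,191),102))
E
python3 -m crank '[[[0,0,-0.3,0,0,1,85],[0,0,-0.3,0,0,1,85],[0,0,-0.3,0,0,1,85],[0,0,-0.3,0,0,1,85],[0,0,-0.3,0,0,1,85],[0,0,-0.3,0,0,1,85],[0,0,-0.3,0,0,1,85],[0,0,-0.3,0,0,1,85]]]' 40
```

```text
knob [ 551.49054269 -277.78180307  231.        ] [ 550.95841252 -280.96911481  231.        ]
knob [ 550.3063612  -276.71225236  236.        ] [ 554.3552473  -280.07785303  236.        ]
ring [ 550.33372668 -159.15747569  186.        ] [ 550.50391298 -161.48181518  186.        ]
ring [ 549.19631442 -158.59562251  191.        ] [ 553.75014687 -161.2281636   191.        ]
rim [594.39090512 168.46136326 146.        ] [598.21384378 168.32315659 146.        ]
small blue (array([590.07092652, 285.40520362,  62.82395459]), np.float64(0.33333916538684455)) tall [740.44627313  10.74740137  93.        ] jar [ 767.0913347  -139.62356853  102.        ]
time_s: 0.9
eef_pos: [156.0, 501.2, 291.2]
ee_rot: [0.0, 0.654, 0.757, -0.0]
force: [-0.6, 0.9, -0.1]
grip_width: 0.995
grip_force: 0.0
```

```bash
python3 -m crank '[[[0,0,0,0,0,1,85],[0,0,0,0,0,0.05,85],[-1,0.5,0,0,0,0,85],[-1,0.5,0,0,0,0,85],[-1,0.5,0,0,0,0,85],[-1,0.5,0,0,0,0,85],[-1,0.5,0,0,0,0,85],[-1,0.5,0,0,0,0,85]]]' | head -3
python3 -m crank '[[[-1,0.5,0,0,0,0,85],[-1,0.5,0,0,0,0,85],[-1,0.5,0,0,0,0,85],[-1,0.5,0,0,0,0,85],[-1,0.5,0,0,0,0,85],[-1,0.5,0,0,0,0,85],[-1,0.5,0,0,0,0,85],[-1,0.5,0,0,0,0,85]]]' | head -3
python3 -m crank '[[[-1,0.5,0,0,0,0,85],[-1,0.5,0,0,0,0,85],[-1,0.5,0,0,0,0,85],[-1,0.5,0,0,0,0,85],[-1,0.5,0,0,0,0,85],[-1,0.5,0,0,0,0,85],[-1,0.5,0,0,0,0,85],[-1,0.5,0,0,0,0,85]]]' | head -3
```

```text
time_s: 1.7
eef_pos: [232.1, 350.6, 291.0]
ee_rot: [0.0, 0.704, 0.71, -0.0]
time_s: 2.5
eef_pos: [333.1, 151.1, 291.1]
ee_rot: [-0.0, 0.704, 0.71, -0.0]
time_s: 3.3
eef_pos: [434.2, -48.3, 291.0]
ee_rot: [-0.0, 0.704, 0.71, -0.0]
```

```bash
python3 -m crank '[[[-1,0.5,0,0,0,0,85],[-1,0.5,0,0,0,0,85],[-1,0.5,0,0,0,0,85],[-1,0.5,0,0,0,0,85],[-1,0.5,0,0,0,0,85],[-1,0.5,0,0,0,0,85],[-1,0.5,0,0,0,0,85],[-1,0.5,0,0,0,0,85]]]' | head -3
python3 -m crank '[[[-1,0.5,0,0,0,0,85],[-0.27,0.13,0,0,0,0,85],[0,0,0.59,0,0,0,85],[0,0,0.59,0,0,0,85],[0,0,0.59,0,0,0,85],[0,0,0.59,0,0,0,85],[0,0,0.59,0,0,0,85],[0,0,0.59,0,0,0,85]]]'
python3 - <<'E'
from h import *
a=capture("scene");b=capture("top")
cv2.imwrite("pics/s1.png",a);cv2.imwrite("pics/t1.png",b)
cv2.imwrite("pics/z1.png",np.hstack([crop(a,120,160,130,150,3),crop(b,370,200,130,150,3)]))
E
```

```text
time_s: 4.1
eef_pos: [535.4, -247.7, 290.8]
ee_rot: [-0.0, 0.704, 0.71, -0.0]
time_s: 4.9
eef_pos: [550.8, -277.6, 202.1]
ee_rot: [-0.0, 0.704, 0.71, 0.0]
force: [-0.2, 0.4, 0.7]
grip_width: 0.992
grip_force: 0.0
```

View pics/z1.png

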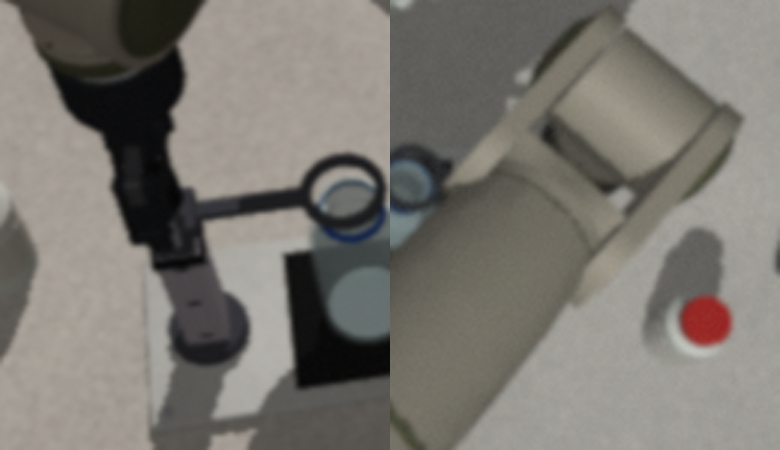

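The fingers straddle the knob and the ring arm hasn't moved. Closing now.

```bash
python3 -m crank '[[[0,0,0,0,0,0,60],[0,0,0,0,0,0,45],[0,0,0,0,0,0,38],[0,0,0,0,0,0,34],[0,0,0,0,0,0,32],[0,0,0,0,0,0,30],[0,0,0,0,0,0,28],[0,0,0,0,0,0,25]]]' 30
```

```text
time_s: 5.8
eef_pos: [552.7, -278.4, 203.6]
ee_rot: [0.002, 0.705, 0.709, 0.001]
force: [11.1, -0.2, -0.3]
grip_width: 0.34
grip_force: 29.9
```

```bash
python3 -m crank '[[[0,0.03,0,0,0,0,25],[0,0.03,0,0,0,0,25],[0,0.02,0,0,0,0,25],[0,0,0,0,0,0,25],[0,0,0,0,0,0,25],[0,0,0,0,0,0,25],[0,0,0,0,0,0,25],[0,0,0,0,0,0,25]]]' 30
python3 - <<'E'
from h import *
print(sense()["wrist_torque"])
def xp(uv,x):
    o,d=ray("scene",uv);return o+d*(x-o[0])/d[0]
for uv in((184.6,260.1),(188.4,271.4)): print(xp(uv,568))
# column top edge, mast knob etc expected pixels
for z in(12,80,146): print(z,proj("scene",(568,-279,z)))
a=cv2.imread("pics/scene0.png");cv2.imwrite("pics/z2.png",crop(a,160,210,60,75,8))
E
```

```text
time_s: 6.6
eef_pos: [552.8, -278.4, 203.0]
ee_rot: [-0.0, 0.705, 0.709, -0.0]
force: [-2.8, 1.0, 4.9]
grip_width: 0.342
grip_force: 30.3
[ 0.15297753  0.18964512 -0.01315727]
[ 568.         -280.84219298   89.72427821]
[ 568.         -281.89734949   36.99372343]
12 [191.60598603 276.28105903]
80 [186.26111993 262.12031513]
146 [180.57378902 247.05224136]
```

View pics/z2.png

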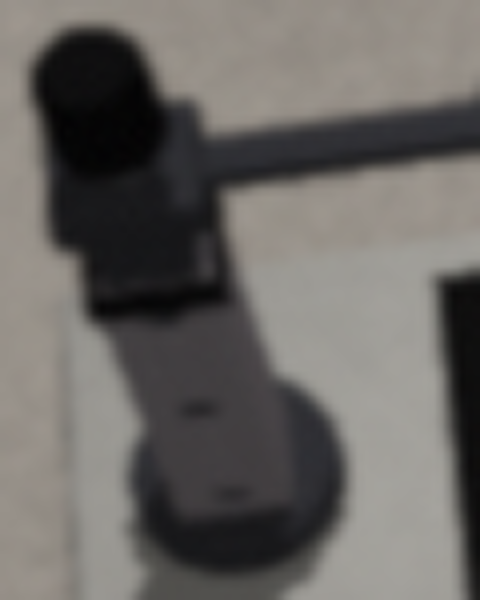

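The picture shows two column holes, at about z 90 and 37, so the offset is roughly +7 and lock should come about 30 mm up. Lift the first part steadily, then go in small steps.

```bash
python3 -m crank '[[[0,0,-0.05,0,0,0,25],[0,0,-0.05,0,0,0,25],[0,0,-0.05,0,0,0,25],[0,0,-0.05,0,0,0,25],[0,0,-0.05,0,0,0,25],[0,0,-0.05,0,0,0,25],[0,0,-0.05,0,0,0,25],[0,0,-0.05,0,0,0,25]]]' 30
```

```text
time_s: 7.4
eef_pos: [552.8, -278.3, 212.8]
ee_rot: [-0.0, 0.705, 0.709, -0.0]
force: [-0.8, -2.9, -10.3]
grip_width: 0.342
grip_force: 30.5
```

```bash
python3 -m crank '[[[0,0,-0.03,0,0,0,25],[0,0,-0.03,0,0,0,25],[0,0,-0.03,0,0,0,25],[0,0,-0.03,0,0,0,25],[0,0,-0.03,0,0,0,25],[0,0,-0.03,0,0,0,25],[0,0,-0.03,0,0,0,25],[0,0,-0.03,0,0,0,25]]]' 30
python3 -m crank '[[[0,0,-0.02,0,0,0,25],[0,0,-0.02,0,0,0,25],[0,0,-0.02,0,0,0,25],[0,0,-0.02,0,0,0,25],[0,0,-0.02,0,0,0,25],[0,0,0,0,0,0,25],[0,0,0,0,0,0,25],[0,0,0,0,0,0,25]]]' 30
```

```text
time_s: 8.2
eef_pos: [552.8, -278.4, 218.8]
ee_rot: [-0.0, 0.705, 0.709, -0.0]
force: [-3.1, -2.6, -10.7]
grip_width: 0.344
grip_force: 30.7
time_s: 9.0
eef_pos: [552.9, -278.4, 221.5]
ee_rot: [-0.0, 0.705, 0.709, -0.0]
force: [-6.0, -2.3, -8.1]
grip_width: 0.344
grip_force: 30.7
```

```bash
python3 -m crank '[[[0,0,-0.012,0,0,0,25],[0,0,-0.012,0,0,0,25],[0,0,-0.012,0,0,0,25],[0,0,-0.012,0,0,0,25],[0,0,-0.012,0,0,0,25],[0,0,-0.012,0,0,0,25],[0,0,-0.012,0,0,0,25],[0,0,-0.012,0,0,0,25]]]' | grep -E 'eef|force'
python3 -m crank '[[[0,0,-0.012,0,0,0,25],[0,0,-0.012,0,0,0,25],[0,0,-0.012,0,0,0,25],[0,0,-0.012,0,0,0,25],[0,0,-0.012,0,0,0,25],[0,0,-0.012,0,0,0,25],[0,0,-0.012,0,0,0,25],[0,0,-0.012,0,0,0,25]]]' | grep -E 'eef|force'
```

```text
eef_pos: [552.8, -278.4, 223.6]
force: [-4.6, -2.5, -9.5]
grip_force: 30.7
eef_pos: [552.8, -278.4, 226.0]
force: [-5.1, -2.1, -7.4]
grip_force: 30.7
```

```bash
python3 -m crank '[[[0,0,-0.01,0,0,0,25],[0,0,-0.01,0,0,0,25],[0,0,-0.01,0,0,0,25],[0,0,-0.01,0,0,0,25],[0,0,-0.01,0,0,0,25],[0,0,-0.01,0,0,0,25],[0,0,-0.01,0,0,0,25],[0,0,-0.01,0,0,0,25]]]' | grep -E 'eef|force'
```

```text
eef_pos: [552.9, -278.4, 228.5]
force: [-5.4, -1.6, -7.1]
grip_force: 30.9
```

```bash
python3 - <<'E'
from h import *
print(np.mean([sense()["force"] for _ in range(3)],0))
a=capture("scene");cv2.imwrite("pics/s3.png",a);print(sense()["force"],sense()["eef_pos"])
for z in (85,90): print(proj("scene",(574,-279,z)))
E
```

```text
[-5.41066172 -1.64349679 -7.09330091]
[-5.7108783  -1.86393307 -6.10685506] [ 552.86698185 -278.37034777  228.62482726]
[185.97510416 263.42568997]
[185.55891936 262.33019093]
```

```bash
python3 - <<'E'
from h import *
a=cv2.imread("pics/scene0.png");b=cv2.imread("pics/s3.png")
for im in(a,b): print(im[257:264,180:191].sum(2))
E
python3 -m crank '[[[0,0,-0.01,0,0,0,25],[0,0,-0.01,0,0,0,25],[0,0,-0.01,0,0,0,25],[0,0,-0.01,0,0,0,25],[0,0,-0.01,0,0,0,25],[0,0,-0.01,0,0,0,25],[0,0,-0.01,0,0,0,25],[0,0,-0.01,0,0,0,25]]]' | grep -E 'eef|force'
```

```text
[[194 192 194 192 194 194 191 193 191 197 200]
 [195 195 190 193 194 193 192 191 193 194 197]
 [195 194 189 186 184 182 185 188 194 194 196]
 [194 189 176 157 145 145 157 176 189 194 194]
 [197 188 166 139 130 130 149 173 191 194 194]
 [194 191 182 172 172 179 181 188 194 194 193]
 [194 193 190 189 191 191 196 194 194 192 194]]
[[216 213 216 216 216 213 213 213 216 217 222]
 [214 213 212 214 216 213 211 212 214 216 217]
 [216 213 211 209 211 209 209 209 213 218 217]
 [216 212 200 192 192 192 195 205 211 215 215]
 [216 209 190 179 182 183 189 204 212 215 216]
 [215 213 206 200 201 197 201 210 214 214 216]
 [214 215 215 212 212 211 215 216 216 213 211]]
eef_pos: [552.9, -278.4, 231.1]
force: [-6.5, -2.0, -5.0]
grip_force: 31.1
```

```bash
python3 -m crank '[[[0,0,-0.006,0,0,0,25],[0,0,-0.006,0,0,0,25],[0,0,-0.006,0,0,0,25],[0,0,-0.006,0,0,0,25],[0,0,-0.006,0,0,0,25],[0,0,-0.006,0,0,0,25],[0,0,-0.006,0,0,0,25],[0,0,-0.006,0,0,0,25]]]' | grep -E 'eef|force'
python3 - <<'E'
from h import *
b=capture("scene");cv2.imwrite("pics/s4.png",b);print(b[255:266,180:192].sum(2));print(b[259:263,182:187])
E
```

```text
eef_pos: [552.9, -278.4, 231.8]
force: [-5.5, -2.3, -6.1]
grip_force: 30.9
[[216 214 215 217 216 213 213 217 218 222 224 236]
 [213 213 214 216 214 213 213 213 215 219 222 229]
 [215 213 213 217 213 216 213 211 216 219 221 230]
 [217 213 216 215 214 213 213 212 213 216 219 226]
 [214 213 209 212 210 210 209 210 213 215 221 222]
 [214 213 205 195 192 190 191 203 214 218 217 222]
 [217 209 193 177 176 174 174 193 211 216 217 218]
 [216 210 193 179 170 168 169 191 210 214 213 217]
 [215 213 196 181 174 172 177 196 207 215 216 216]
 [213 213 207 196 189 187 195 207 214 212 215 215]
 [211 213 213 209 206 205 210 216 216 216 214 212]]
[[[69 68 72]
  [69 69 74]
  [68 68 74]
  [68 68 74]
  [68 68 73]]

 [[65 67 73]
  [58 64 73]
  [54 64 74]
  [53 63 74]
  [55 63 73]]

 [[59 63 71]
  [45 59 73]
  [39 60 77]
  [38 59 77]
  [42 58 74]]

 [[58 63 72]
  [43 60 76]
  [33 58 79]
  [31 58 79]
  [37 57 75]]]
```

```bash
python3 - <<'E'
from h import *
b=cv2.imread("pics/s4.png");cv2.imwrite("pics/z3.png",crop(b,160,235,60,50,10))
for x in(568,573.5): print(proj("scene",(x,-281,90)))
E
```

```text
[184.50350989 260.04881624]
[184.61708937 262.25317428]
```

View pics/z3.png

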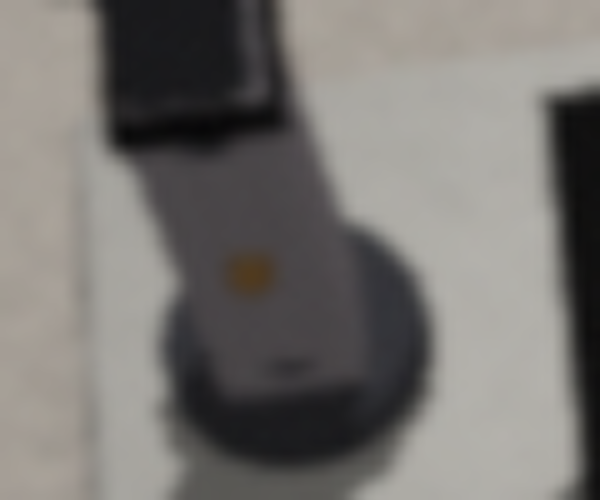

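The brass button is visible at (184.6,262), which is where a fully extended tip should appear. A tiny nudge will confirm the lock.

```bash
python3 -m crank '[[[0,0,-0.006,0,0,0,25],[0,0,-0.006,0,0,0,25],[0,0,-0.006,0,0,0,25],[0,0,-0.006,0,0,0,25],[0,0,0,0,0,0,25],[0,0,0,0,0,0,25],[0,0,0,0,0,0,25],[0,0,0,0,0,0,25]]]' | grep -E 'eef|force'
python3 - <<'E'
from h import *
b=capture("scene").astype(int);w=(b[...,2]-b[...,0])[250:275,175:195];w=np.clip(w-15,0,None)
ys,xs=np.mgrid[250:275,175:195];print((w*xs).sum()/w.sum(),(w*ys).sum()/w.sum(),w.sum())
b=cv2.imread("pics/s4.png").astype(int);w=(b[...,2]-b[...,0])[250:275,175:195];w=np.clip(w-15,0,None);print((w*xs).sum()/w.sum(),(w*ys).sum()/w.sum(),w.sum())
E
```

```text
eef_pos: [552.9, -278.4, 232.3]
force: [-5.3, -1.0, -6.2]
grip_force: 30.9
184.58039215686276 261.84705882352944 255
184.6232394366197 261.9507042253521 284
```

```bash
python3 -m crank '[[[0,0,-0.006,0,0,0,25],[0,0,-0.006,0,0,0,25],[0,0,-0.006,0,0,0,25],[0,0,-0.006,0,0,0,25],[0,0,0,0,0,0,25],[0,0,0,0,0,0,25],[0,0,0,0,0,0,25],[0,0,0,0,0,0,25]]]' | grep -E 'eef|force'
```

```text
eef_pos: [552.9, -278.4, 232.9]
force: [-5.6, -2.0, -6.7]
grip_force: 30.9
```

```bash
python3 -m crank '[[[0,0,-0.006,0,0,0,25],[0,0,-0.006,0,0,0,25],[0,0,-0.006,0,0,0,25],[0,0,-0.006,0,0,0,25],[0,0,0,0,0,0,25],[0,0,0,0,0,0,25],[0,0,0,0,0,0,25],[0,0,0,0,0,0,25]]]' | grep -E 'eef|force'
python3 - <<'E'
from h import *
b=capture("scene").astype(int);w=(b[...,2]-b[...,0])[250:275,175:195];w=np.clip(w-15,0,None)
ys,xs=np.mgrid[250:275,175:195];print((w*xs).sum()/w.sum(),(w*ys).sum()/w.sum(),w.sum())
E
```

```text
eef_pos: [552.9, -278.4, 233.6]
force: [-4.7, -1.1, -6.5]
grip_force: 30.9
184.4698275862069 261.70258620689657 232
```

```bash
python3 - <<'E'
from h import *
b=capture("scene");cv2.imwrite("pics/s6.png",b)
f=lambda n:cv2.GaussianBlur(cv2.imread(f"pics/{n}.png",0),(0,0),1).astype(np.float32)
def y(n):  # mean row of dark arm bar, columns 192..215
    im=f(n);r=[]
    for u in range(194,214,2):
        c=im[205:245,u];w=np.clip(90-c,0,None);r.append((w*np.arange(205,245)).sum()/w.sum())
    return np.mean(r)
for n in("scene0","s1","s3","s4","s6"): print(n,y(n))
p=[proj("scene",(552,-220,z))[1] for z in(185,215)];print((p[1]-p[0])/30,"px/mm")
E
cat /dev/null
```

```text
scene0 227.85447966042904
s1 227.68847852597304
s3 220.9208264293659
s4 220.0332397289006
s6 219.50318833307443
-0.26353733877756347 px/mm
```

```bash
python3 -m crank '[[[0,0,-0.005,0,0,0,25],[0,0,-0.005,0,0,0,25],[0,0,-0.005,0,0,0,25],[0,0,-0.005,0,0,0,25],[0,0,-0.005,0,0,0,25],[0,0,-0.005,0,0,0,25],[0,0,-0.005,0,0,0,25],[0,0,-0.005,0,0,0,25]]]' | grep -E 'eef|force'
python3 - <<'E'
from h import *
b=capture("scene");cv2.imwrite("pics/s7.png",b)
for n in("s3","s4","s6","s7"):
    b=cv2.imread(f"pics/{n}.png").astype(int);w=(b[...,2]-b[...,0])[250:275,175:195];w=np.clip(w-15,0,None)
    ys,xs=np.mgrid[250:275,175:195];print(n,(w*ys).sum()/w.sum(),w.sum(),w.sum(1)[7:18])
E
```

```text
eef_pos: [552.8, -278.3, 233.8]
force: [-5.1, -2.7, -11.1]
grip_force: 30.5
s3 260.8301886792453 53 [ 0  0  0 12 38  3  0  0  0  0  0]
s4 261.9507042253521 284 [  0   0   0  14  78 108  76   8   0   0   0]
s6 261.67826086956524 230 [ 0  0  0 17 81 91 41  0  0  0  0]
s7 261.6375 240 [ 0  0  0 22 85 91 42  0  0  0  0]
```

The mast stopped at 233.8 and the pull rose to 11 N, so it is locked. Ease off and release.

```bash
python3 -m crank '[[[0,0,0.02,0,0,0,25],[0,0,0.02,0,0,0,25],[0,0,0.02,0,0,0,25],[0,0,0,0,0,0,25],[0,0,0,0,0,0,25],[0,0,0,0,0,0,40],[0,0,0,0,0,0,60],[0,0,0,0,0,0,85]]]' | grep -E 'eef|force|time'
python3 -m crank '[[[0,0,0,0,0,0,85],[0,0,0,0,0,0,85],[0,0,-0.5,0,0,0,85],[0,0,-0.6,0,0,0,85],[0,0,-0.6,0,0,0,85],[0,0,-0.6,0,0,0,85],[0,0,-0.4,0,0,0,85],[0,0,0,0,0,0,85]]]'
python3 - <<'E'
from h import *
for n in("scene","top"): cv2.imwrite(f"pics/{n}8.png",capture(n))
E
```

```text
time_s: 17.3
eef_pos: [553.6, -278.3, 233.6]
force: [-0.5, 0.0, 0.9]
grip_force: 0.0
time_s: 18.1
eef_pos: [553.3, -278.6, 302.0]
ee_rot: [0.002, 0.705, 0.709, 0.0]
force: [-0.1, 0.7, 0.3]
grip_width: 0.996
grip_force: 0.0
```

```bash
python3 -m crank '[[[1,0.1,0,0,0,0,85],[1,0.1,0,0,0,0,85],[1,0.1,0,0,0,0,85],[1,0.1,0,0,0,0,85],[1,0.1,0,0,0,0,85],[1,0.1,0,0,0,0,85],[1,0.1,0,0,0,0,85],[1,0.1,0,0,0,0,85]]]' | grep -E 'eef|time'
python3 -m crank '[[[1,0.1,0,0,0,0,85],[1,0.1,0,0,0,0,85],[1,0.1,0,0,0,0,85],[1,0.1,0,0,0,0,85],[1,0.1,0,0,0,0,85],[1,0.1,0,0,0,0,85],[1,0.1,0,0,0,0,85],[1,0.1,0,0,0,0,85]]]' | grep -E 'eef|time|ee_rot'
python3 - <<'E'
from h import *
a=capture("scene");b=capture("top")
cv2.imwrite("pics/scene9.png",a);cv2.imwrite("pics/top9.png",b)
o=np.zeros((600,800,3),np.uint8)
o[:,:400]=crop(a,150,180,100,150,4);o[:,400:]=crop(b,345,195,100,150,4);cv2.imwrite("pics/z4.png",o)
E
```

```text
time_s: 19.0
eef_pos: [571.7, -77.1, 299.2]
time_s: 19.8
eef_pos: [590.6, 122.9, 299.2]
ee_rot: [-0.001, 0.705, 0.709, -0.001]
```

View pics/z4.png

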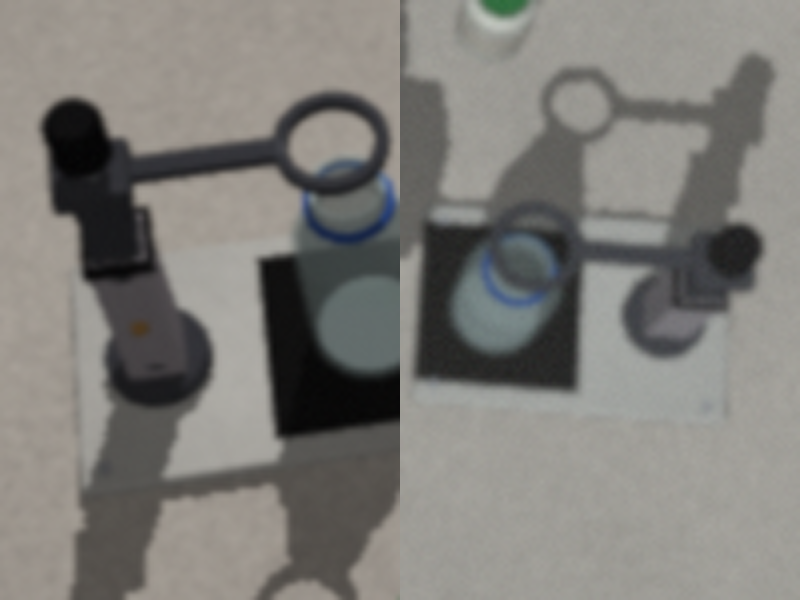

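The button is still out and the arm is raised. The ring upper face is at about (232.5,214.6) in scene and (378.3,256.7) in top.

```bash
python3 - <<'E'
from h import *
r=((232.5,214.6),(378.35,256.7));k=((150+72/4-.4,180+117/4-.4),(345+336/4-.4,195+249/4-.4));bo=((150+348/4-.4,180+202/4-.4),(345+119/4-.4,195+270/4-.4))
for n,p,zs in(("ring",r,(216,220)),("knob",k,(261,265)),("bottle",bo,(167,))):
    print(n,tri(*p))
    for z in zs: s,t=plane("scene",p[0],z),plane("top",p[1],z);print(z,s[:2],t[:2],(s+t)[:2]/2)
E
python3 -m crank '[[[1,0.1,0,0,0,0,85],[0.82,0.1,0,0,0,0,85],[0,0,1,0,0,0,85],[0,0,1,0,0,0,85],[0,0,1,0,0,0,85],[0,0,1,0,0,0,85],[0,0,0,0,0,0,85],[0,0,0,0,0,0,85]]]'
```

```text
ring (array([ 549.8542291 , -160.74417998,  214.97896934]), np.float64(1.5421564114056208))
216 [ 550.43301415 -161.46021028] [ 549.65300195 -159.85185325] [ 550.04300805 -160.65603177]
220 [ 553.11062154 -161.25110152] [ 548.72314202 -159.38918238] [ 550.91688178 -160.32014195]
knob (array([ 550.20743359, -279.14417527,  262.93104289]), np.float64(4.05910751260269))
261 [ 548.48183044 -281.56273544] [ 550.64605051 -277.49090666] [ 549.56394048 -279.52682105]
265 [ 551.29815311 -280.82403147] [ 549.6776269  -276.61463946] [ 550.48789001 -278.71933546]
bottle (array([ 548.55739017, -158.55023176,  152.71504775]), np.float64(2.1276839180893643))
167 [ 557.42466058 -158.93602036] [ 545.46437021 -155.93747861] [ 551.4445154  -157.43674949]
time_s: 20.7
eef_pos: [595.8, 166.9, 200.6]
ee_rot: [-0.0, 0.705, 0.709, -0.0]
force: [-0.1, 0.2, 1.0]
grip_width: 0.997
grip_force: 0.0
```

```bash
python3 -m crank '[[[0.06,0,0.5,0,0,0,85],[0,0,0.5,0,0,0,85],[0,0,0.5,0,0,0,85],[0,0,0.5,0,0,0,85],[0,0,0.5,0,0,0,85],[0,0,0.5,0,0,0,85],[0,0,0.5,0,0,0,75],[0,0,0,0,0,0,68]]]' 25
python3 -m crank '[[[0,0,0,0,0,0,64],[0,0,0,0,0,0,61],[0,0,0,0,0,0,59],[0,0,0,0,0,0,57],[0,0,0,0,0,0,55],[0,0,0,0,0,0,52],[0,0,0,0,0,0,52],[0,0,0,0,0,0,52]]]' 25
```

```text
time_s: 21.5
eef_pos: [594.7, 168.8, 110.4]
ee_rot: [-0.001, 0.705, 0.709, -0.001]
force: [-0.5, 0.7, -0.9]
grip_width: 0.797
grip_force: 0.0
time_s: 22.3
eef_pos: [596.7, 168.9, 113.7]
ee_rot: [0.001, 0.705, 0.709, 0.001]
force: [5.3, -0.0, 4.7]
grip_width: 0.648
grip_force: 25.6
```

```bash
python3 -m crank '[[[0,0.04,-0.2,0,0,0,52],[0,0.03,-0.4,0,0,0,52],[0,0,-0.7,0,0,0,52],[0,0,-1,0,0,0,52],[0,0,-1,0,0,0,52],[0,0,-1,0,0,0,52],[0,0,-1,0,0,0,52],[0,0,-1,0,0,0,52]]]' 30
python3 -m crank '[[[0,0,-1,0,0,0,52],[0,0,-1,0,0,0,52],[0,0,-0.6,0,0,0,52],[-0.3,0,0,0,0,0,52],[-0.6,0,0,0,0,0,52],[-1,-0.1,0,0,0,0,52],[-1,-0.1,0,0,0,0,52],[-1,-0.1,0,0,0,0,52]]]'
python3 - <<'E'
from h import *
a=capture("scene");b=capture("top");p=sense()["eef_pos"];print(p)
u=np.round(proj("scene",p+[0,0,-40])).astype(int);v=np.round(proj("top",p+[0,0,-40])).astype(int)
cv2.imwrite("pics/z5.png",np.hstack([crop(a,max(u[0]-50,0),u[1]-75,100,150,4),crop(b,v[0]-50,v[1]-75,100,150,4)]));print(u,v)
E
```

```text
time_s: 23.1
eef_pos: [596.7, 168.9, 271.3]
ee_rot: [-0.0, 0.705, 0.709, -0.001]
force: [0.1, -0.6, 0.0]
grip_width: 0.644
grip_force: 32.0
time_s: 23.9
eef_pos: [589.6, 69.3, 333.6]
ee_rot: [-0.001, 0.705, 0.709, -0.001]
force: [-0.7, -0.2, -1.0]
grip_width: 0.646
grip_force: 32.1
[589.7763757   67.74244556 333.75272633]
[350 194] [290 225]
```

View pics/z5.png

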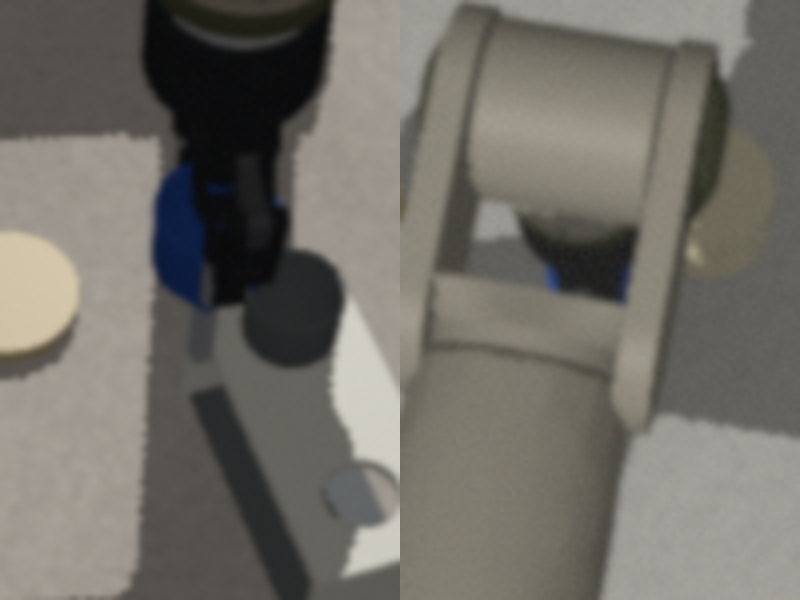

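```bash
python3 - <<'E'
from h import *
p=np.array([589.7,67.7,333.7])
for n,d in(("tip",(0,0,-83.7)),("rim L",(0,-28,32)),("cup bottom L",(0,-28,-4)),("rim R",(0,28,32)),("cup bottom R",(0,28,-4))): 
    u=proj("scene",p+d);print(n,u,(u-[300,119]+.4)*4)
E
```

```text
tip [348.78730114 206.96632281] [196.74920457 353.46529126]
rim L [337.5742298  172.79462047] [151.89691922 216.77848189]
cup bottom L [336.65427421 184.7062481 ] [148.21709682 264.42499239]
rim R [368.16519383 169.08275772] [274.26077531 201.93103089]
cup bottom R [366.35887338 181.04308548] [267.03549352 249.77234194]
```

```bash
python3 -m crank '[[[-1,-0.18,0,0,0,0,52],[-1,-0.18,0,0,0,0,52],[-1,-0.18,0,0,0,0,52],[-1,-0.18,0,0,0,0,52],[-1,-0.18,0,0,0,0,52],[-1,-0.18,0,0,0,0,52],[-1,-0.18,0,0,0,0,52],[-1,-0.18,0,0,0,0,52]]]' | grep -E 'time|eef|force'
python3 -m crank '[[[-0.8,-0.16,0,0,0,0,52],[-0.3,0,0,0,0,0,52],[0,0,0,0,0,0,52],[0,0,0,0,0,0,52],[0,0,0,0,0,0,52],[0,0,0,0,0,0,52],[0,0,0,0,0,0,52],[0,0,0,0,0,0,52]]]'
python3 - <<'E'
from h import *
a=capture("scene");p=sense()["eef_pos"];print(p)
cv2.imwrite("pics/z6.png",crop(a,180,150,130,150,4))
for d in((0,0,-83.7),): 
    u=proj("scene",p+d);print((u-[180,150]+.4)*4)
print((proj("scene",(551,-160,218))-[180,150]+.4)*4)
E
```

```text
time_s: 24.8
eef_pos: [554.7, -129.9, 334.0]
force: [0.3, -0.5, -1.3]
grip_force: 32.1
time_s: 25.6
eef_pos: [551.7, -156.1, 335.1]
ee_rot: [0.0, 0.705, 0.709, 0.0]
force: [-0.5, -0.2, -0.4]
grip_width: 0.644
grip_force: 32.1
[ 551.62760114 -156.14167269  335.11535219]
[214.68389127 221.12907927]
[214.16188159 258.39033674]
```

View pics/z6.png

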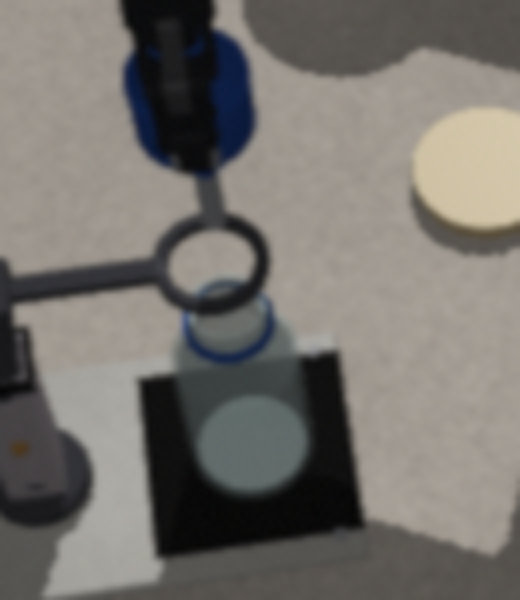

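Stem tip at (214,225) and ring centre at (212,261) in the crop. The tool needs about 4 mm in -y, then it can descend.

```bash
python3 -m crank '[[[-0.17,0,0.2,0,0,0,52],[0,0,0.6,0,0,0,52],[0,0,0.6,0,0,0,52],[0,0,0.6,0,0,0,52],[0,0,0.6,0,0,0,52],[0,0,0.6,0,0,0,52],[0,0,0.3,0,0,0,52],[0,0,0,0,0,0,52]]]'
python3 -m crank '[[[0,0,0.03,0,0,0,52],[0,0,0.03,0,0,0,52],[0,0,0.03,0,0,0,52],[0,0,0.03,0,0,0,52],[0,0,0.03,0,0,0,52],[0,0,0,0,0,0,52],[0,0,0,0,0,0,52],[0,0,0,0,0,0,52]]]' | grep -E 'time|eef|force'
```

```text
time_s: 26.45
eef_pos: [551.3, -160.6, 246.6]
ee_rot: [-0.001, 0.705, 0.709, -0.0]
force: [0.0, -0.2, -0.8]
grip_width: 0.648
grip_force: 32.1
time_s: 27.25
eef_pos: [551.6, -160.6, 243.9]
force: [-0.5, 0.2, -1.3]
grip_force: 32.1
```

```bash
python3 -m crank '[[[0,0,0.03,0,0,0,52],[0,0,0.03,0,0,0,52],[0,0,0.03,0,0,0,52],[0,0,0.03,0,0,0,52],[0,0,0.03,0,0,0,52],[0,0,0.03,0,0,0,52],[0,0,0,0,0,0,52],[0,0,0,0,0,0,52]]]' | grep -E 'time|eef|force'
```

```text
time_s: 28.05
eef_pos: [551.6, -160.6, 239.4]
force: [0.7, 0.1, -1.3]
grip_force: 32.1
```

```bash
python3 -m crank '[[[0,0,0.02,0,0,0,52],[0,0,0.02,0,0,0,52],[0,0,0.02,0,0,0,52],[0,0,0.02,0,0,0,52],[0,0,0,0,0,0,52],[0,0,0,0,0,0,52],[0,0,0,0,0,0,52],[0,0,0,0,0,0,52]]]' | grep -E 'time|eef|force'
```

```text
time_s: 28.85
eef_pos: [551.6, -160.6, 237.4]
force: [0.7, -0.6, 0.4]
grip_force: 32.1
```

```bash
python3 -m crank '[[[0,0,0.015,0,0,0,52],[0,0,0.015,0,0,0,52],[0,0,0.015,0,0,0,52],[0,0,0.015,0,0,0,52],[0,0,0,0,0,0,52],[0,0,0,0,0,0,52],[0,0,0,0,0,0,52],[0,0,0,0,0,0,52]]]' | grep -E 'time|eef|force'
```

```text
time_s: 29.65
eef_pos: [551.6, -160.6, 235.9]
force: [0.6, -0.6, -1.0]
grip_force: 32.1
```

```bash
python3 -m crank '[[[0,0,0.015,0,0,0,52],[0,0,0.015,0,0,0,52],[0,0,0.015,0,0,0,52],[0,0,0.015,0,0,0,52],[0,0,0,0,0,0,52],[0,0,0,0,0,0,52],[0,0,0,0,0,0,52],[0,0,0,0,0,0,52]]]' | grep -E 'time|eef|force'
```

```text
time_s: 30.45
eef_pos: [551.6, -160.6, 234.4]
force: [-0.3, -0.4, -1.4]
grip_force: 32.1
```

```bash
python3 -m crank '[[[0,0,0.015,0,0,0,52],[0,0,0.015,0,0,0,52],[0,0,0.015,0,0,0,52],[0,0,0.015,0,0,0,52],[0,0,0,0,0,0,52],[0,0,0,0,0,0,52],[0,0,0,0,0,0,52],[0,0,0,0,0,0,52]]]' | grep -E 'time|eef|force'
```

```text
time_s: 31.25
eef_pos: [551.6, -160.6, 232.9]
force: [0.2, 0.2, -0.5]
grip_force: 32.1
```

```bash
python3 -m crank '[[[0,0,0.012,0,0,0,52],[0,0,0.012,0,0,0,52],[0,0,0.012,0,0,0,52],[0,0,0.012,0,0,0,52],[0,0,0,0,0,0,52],[0,0,0,0,0,0,52],[0,0,0,0,0,0,52],[0,0,0,0,0,0,52]]]' | grep -E 'time|eef|force'
```

```text
time_s: 32.05
eef_pos: [551.6, -160.6, 231.7]
force: [-0.6, 0.2, -0.3]
grip_force: 32.1
```

```bash
python3 -m crank '[[[0,0,0.012,0,0,0,52],[0,0,0.012,0,0,0,52],[0,0,0.012,0,0,0,52],[0,0,0.012,0,0,0,52],[0,0,0,0,0,0,52],[0,0,0,0,0,0,52],[0,0,0,0,0,0,52],[0,0,0,0,0,0,52]]]' | grep -E 'time|eef|force'
```

```text
time_s: 32.85
eef_pos: [551.6, -160.6, 230.4]
force: [-0.7, 0.5, 1.6]
grip_force: 32.2
```

```bash
python3 -m crank '[[[0,0,0.012,0,0,0,52],[0,0,0.012,0,0,0,52],[0,0,0.012,0,0,0,52],[0,0,0.012,0,0,0,52],[0,0,0,0,0,0,52],[0,0,0,0,0,0,52],[0,0,0,0,0,0,52],[0,0,0,0,0,0,52]]]' | grep -E 'time|eef|force'
```

```text
time_s: 33.65
eef_pos: [551.6, -160.6, 229.2]
force: [-0.8, -0.7, 1.4]
grip_force: 32.2
```

```bash
python3 -m crank '[[[0,0,0.012,0,0,0,52],[0,0,0.012,0,0,0,52],[0,0,0.012,0,0,0,52],[0,0,0,0,0,0,52],[0,0,0,0,0,0,52],[0,0,0,0,0,0,52],[0,0,0,0,0,0,52],[0,0,0,0,0,0,52]]]' | grep -E 'time|eef|force'
python3 - <<'E'
from h import *
a=capture("scene");print(sense()["force"]);cv2.imwrite("pics/s10.png",a);cv2.imwrite("pics/z7.png",crop(a,160,150,130,150,4))
f=cv2.GaussianBlur
def y(n):
    im=f(cv2.imread(f"pics/{n}.png",0),(0,0),1).astype(np.float32);r=[]
    for u in range(194,210,2):
        c=im[205:245,u];w=np.clip(90-c,0,None);r.append((w*np.arange(205,245)).sum()/w.sum())
    return np.mean(r)
print(y("scene8"),y("scene9"),y("s10"))
E
```

```text
time_s: 34.45
eef_pos: [551.7, -160.6, 228.4]
force: [-2.1, -2.2, 3.7]
grip_force: 32.3
[-1.21564955 -1.03667183  2.84909383]
219.79626654498205 219.92484558722356 220.62570664929564
```

View pics/z7.png

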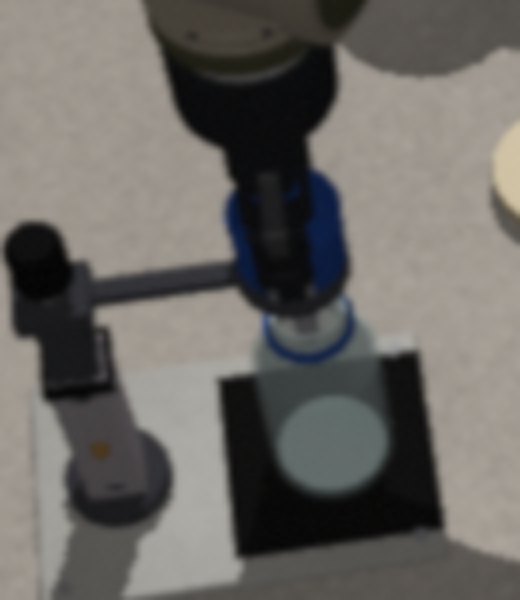

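The funnel sits in the ring with its stem in the bottle mouth. The ring settled through its small play and the button is still out. Release gently and retreat upward.

```bash
python3 -m crank '[[[0,0,0,0,0,0,58],[0,0,0,0,0,0,62],[0,0,0,0,0,0,68],[0,0,0,0,0,0,76],[0,0,0,0,0,0,85],[0,0,0,0,0,0,85],[0,0,0,0,0,0,85],[0,0,0,0,0,0,85]]]'
python3 -m crank '[[[0,0,-0.2,0,0,0,85],[0,0,-0.4,0,0,0,85],[0,0,-0.6,0,0,0,85],[0,0,-1,0,0,0,85],[0,0,-1,0,0,0,85],[0.5,0,-1,0,0,0,85],[1,0,0,0,0,0,85],[1,0,0,0,0,0,85]]]'
python3 -m crank '[[[1,-1,0,0,0,0,85],[1,-1,0,0,0,0,85],[1,-1,0,0,0,0,85],[1,-1,0,0,0,0,85],[1,-1,0,0,0,0,85],[1,0,0,0,0,0,85],[0,0,0,0,0,0,85],[0,0,0,0,0,0,85]]]'
python3 - <<'E'
from h import *
a=capture("scene");b=capture("top");o=np.hstack([crop(a,150,170,100,150,4),crop(b,345,195,100,150,4)]);cv2.imwrite("pics/z8.png",o)
E
```

```text
time_s: 35.3
eef_pos: [551.6, -160.6, 228.3]
ee_rot: [-0.0, 0.705, 0.709, -0.0]
force: [1.1, 0.2, -0.4]
grip_width: 0.999
grip_force: 0.0
time_s: 36.1
eef_pos: [551.4, -97.6, 334.9]
ee_rot: [0.001, 0.705, 0.709, 0.0]
force: [0.0, 0.8, 0.5]
grip_width: 0.994
grip_force: 0.0
time_s: 36.9
eef_pos: [425.6, 51.2, 334.0]
ee_rot: [0.001, 0.705, 0.709, 0.0]
force: [-0.8, -0.6, -0.4]
grip_width: 0.995
grip_force: 0.0
```

View pics/z8.png

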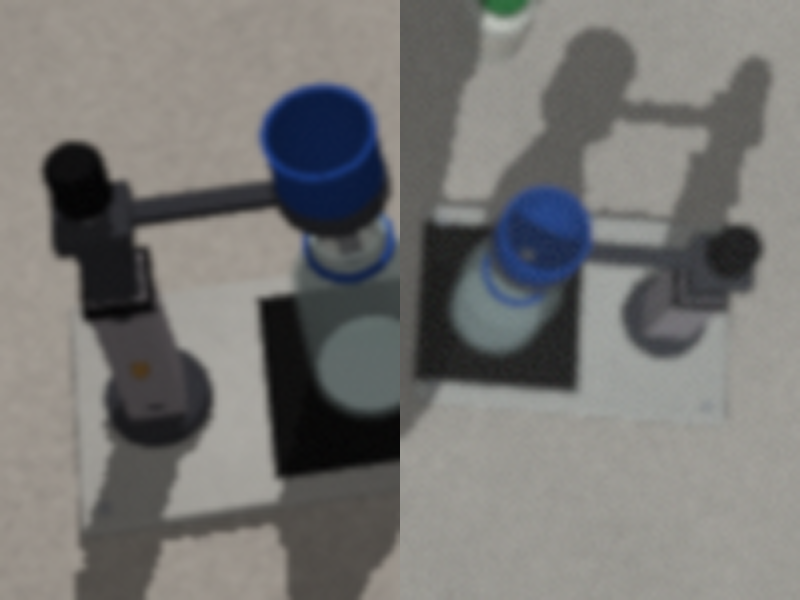

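The funnel rim is at (319,133) and looks upright in the ring. The button is out at (140,368), the bottle hasn't moved and the arm is clear, so I'm handing in.

```bash
python3 -c "
from rig import *
print(finish_job())"
```

```text
the job is handed in; nothing more can be done
None
```

I handed the job in: the ring arm is locked in the middle hole with its button out, and the blue funnel stands released and upright in the ring with its stem in the bottle; the hand-in gave no verdict.

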